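# Slide the staining pan to the rest ring and lift its slide rack out to drain

### The arm

A 6-joint arm with a two-finger parallel gripper is mounted at the origin on the work surface; the furniture and walls round the work are solid. World frame = base frame: x ahead of the robot, y to its left, z up, the work surface at z = 0. Lengths are in m, angles in rad, forces in N, time in s.
With the tool pointing down it reaches from about 0.25 to 0.8 m from the base axis. Payload 8.5 kg.
Tool frame: the origin (TCP) lies between the finger pads; the fingertips stand robot.tip_reach ahead of it and the grasp point (between the pads) lies 3 mm ahead of it (robot.tip_reach is the distance from the TCP to the fingertips, in m); z points along the fingers, y is the line along which they close (so a half turn about z gives the same grasp; the last joint's range is limited). The gripper opens to 85 mm and grips with 20 to 120 N. Pads are 22 mm wide; open, the fingers measure 114 mm over their backs; the gripper's body (76 mm by 85 mm) begins 54 mm behind the grasp point. The pads swing forward as they close: fully open they stand 13 mm farther back than shut.
Start: joints at [-1.214, 0.238, -0.013, 1.319, 0, 1.571], TCP at [0.183, -0.492, 0.22] pointing down, gripper open.
Joint ranges: [-2.66, 2.66], [-1.03, 1.9], [-1.14, 1.46], [-1.82, 2.27], [-1.45, 1.34], [-3.14, 3.14]. Speed limits (rad/s): [2.22, 2.22, 2.79, 3.14, 3.14, 3.14].

### API

Orientations are given as a unit quaternion [x, y, z, w].
In Python, from workcell import robot gives the robot as it stands. The module is installed in compiled form; this text tells all that it offers.
- The arm moves only by the tool drive_tool, never from a script. Its argument "motion" is a list of rows, each a list of 5 numbers: the opening, from -1 (shut) to 1 (fully open), so that 0 is half open, then the shift along the tool's x, y, z in cm, then the turn about the tool's z in rad. In form: [[claw, tx, ty, tz, turn], ...]. A call has exactly 5 rows; each row is the pose to reach, as a shift and turn from the pose commanded when the call began, along the tool's axes at that moment; what a row does not reach only later rows make up. A row lasts 1/12 s, in which the tool goes at most 41.7 mm and 7.16 degrees, less where a joint would pass 70% of its speed; a pose out of reach is approached as far as the arm can. A call with a gripper value outside its range is refused whole. The fingers move at their own pace and stop on an object; "newtons" is the grip in N (left out, the last holds). Time passes only in rows, so rows that repeat a pose let the fingers close, or fill a call up. It gives the time, the measured TCP pose, the force, the opening and the grip force at its end, in the units of the state.
- robot.state(): the state, without advancing time (a new reading comes with each control period).
- robot.get_image(name): name is "scene" or "top" or "wrist"; returns the picture (400x640x3 uint8, red, green, blue); there is no depth.
- robot.calibration(name): a dict with "mtx" (3x3 intrinsics, pixels), "rvec" (rotation vector, rad) and "tvec" (3), from world to camera coordinates, as OpenCV has them. Camera axes: x right, y down, z forward; pixel columns grow to the right and rows downward; lengths in m; the calibration is good to about 2 mm. A picture is of the moment at which its call begins: read the wrist's pose just before it. calibration takes no time and is no camera call; for the wrist camera it gives the pose at the moment of the call.
- robot.sign_off(): hands the job in; it is judged then, once.
The state is a dict: "t": time; "qpos": joint angles; "qd": joint speeds; "joint_efforts": joint torques, N m; "tool_pos": TCP position; "orientation": TCP orientation; "ft_force": force on the tool from outside, world axes, zero at the start; "ft_torque": the same for the moment, N m; "gripper_width": finger opening in m; "gripper_force": force on a finger pad.
Only numpy, scipy, OpenCV 4.12 (cv2) and the standard library are available. Lean on these libraries where they do the work, as an engineer would, in place of code of your own. Each camera call takes 0.05 s, during which the arm holds its last target. There are 200 camera calls.

### The job

The steel staining pan on the hotplate has had its time on its heated ring: slide it along the plate, never lifting or tipping it and with the slide rack still sitting in it, until it stands centred on the free single ring in the middle. Then bring the rack's folding wire handle upright, lift the rack straight out by it and hold it level and still a few centimetres clear above the pan, as for draining; finish while still holding it there. Leave the pan on the middle ring and do not disturb the jar on the other heated ring or the things standing around.

Things in the scene. Friction and masses are not known exactly. Their poses are not given: they have to be found in the camera images.
- hotplate: White three-position bench hotplate, fixed, 190 (x) x 460 (y) mm, its flat pale deck 60 mm above its underside. Origin: centre of its underside; x points away from its front panel (the panel with two knobs faces the robot), y along the row of rings to the left, z up. Three printed circles of 124 mm diameter on the deck: the outer two, 145 mm to either side of the middle, are double circles (heated); the middle one is a single circle (rest).
- rest_ring (a point): Centre of the single middle circle, on the deck; axes as the hotplate's.
- pan: Open stainless pan, 96 (x) x 67 (y) mm outside, 48 mm high, walls and floor 3 mm, about 0.4 kg (0.65 kg with the rack), standing on the left or the right heated ring; its polished base slides easily on the deck. Origin: centre of its underside; z up. From its -x wall a black handle reaches towards the robot and passes above the front edge of the deck.
- pan_grip (a point): Middle of the pan's black handle, 96 mm out from the pan's centre along -x and 58 mm above its underside; axes as the pan's. The handle's grip is a level bar 68 mm long along x, 14 mm wide (y), 11 mm thick (z).
- rack: Steel slide rack with eight upright glass slides fixed in it, 84 (x) x 55 (y) mm, end plates 43 mm high, 0.18 to 0.29 kg, sitting in the pan with 3 mm play all round. Origin: centre of its underside (on the pan's floor, 3 mm above the pan's underside); x along the slides, z up. It hangs level when carried by the middle of its handle with the handle upright.
- bail: The rack's folding wire handle, 15 g: a hoop 76 mm wide (x). Origin: in the middle of the line of its two pivots, 38 mm above the rack's underside, over the rack's centre; x along the pivots and parallel to the rack's x, z from the pivots to the sleeve. It turns about x, straight up when in line with the rack's z, and light friction (about 0.1 N at the sleeve) keeps it leaning where it was left, to either side by up to 0.8 rad; stops at 1.1 rad.
- bail_grip (a point): Middle of the black round sleeve on the handle's top bar, 55 mm from the pivots; the sleeve is 11 mm thick and 42 mm long along x and turns freely on the wire. Axes as the handle's.
- jar: Glass staining jar, 56 mm wide, 90 mm high, loose, on the other heated ring. Origin: centre of its underside. Leave alone.
- timer: Square lab timer lying on the bench, 66 x 66 x 19 mm. Origin: centre of its underside. Leave alone.
- tape: Roll of tape lying flat, 69 mm wide, 19 mm high. Origin: centre of its underside. Leave alone.
- dish: Round petri dish, 60 mm wide, 15 mm high. Origin: centre of its underside. Leave alone.
- stain_1: Small white reagent bottle, 44 mm wide, 98 mm high, left of the hotplate. Origin: centre of its underside. Leave alone.
- stain_2: Second small white reagent bottle, 44 mm wide, 98 mm high, left of the hotplate. Origin: centre of its underside. Leave alone.
- bottle: White wash bottle, 64 mm wide, 150 mm high, right of the hotplate at the back. Origin: centre of its underside. Leave alone.

How it is judged:
By the outcome, as a careful person would: the job done as asked, in the order asked, and still so for the second after the job is handed in, while the arm keeps its last pose, push and grip.
It also fails if it takes over 58 s, if anything falls off the work surface, if the arm or the gripper's body presses on something with over 40 N, if the wrist force passes 120 N, or if a joint passes its speed limit or range.

## Working session

There is one attempt and no reset: what is moved stays moved. The work goes in short steps, Python scripts to look and compute and a tool call to move; the robot and the scene stay as the last step left them, time stands still between calls to the robot, and variables do not carry over. Pictures are saved under pics/ and viewed, at most 10 in all, crops included, and the job is handed in when it is done.

Besides the shell and the picture viewer there is one more tool, called after "Emit:" by a JSON object that holds its "api" and its "payload". drive_tool: Moves the arm, as the interface text tells. Its arguments: {"type":"object","properties":{"motion":{"type":"array","items":{"type":"array","items":{"type":"number"}}},"newtons":{"type":"number"}},"required":["motion"]}

```bash
mkdir -p pics; cat > h.py <<'E'
import numpy as np, cv2
from workcell import robot
def cal(n):
    c=robot.calibration(n); R=cv2.Rodrigues(np.array(c['rvec'],float))[0]
    return np.array(c['mtx'],float),R,np.array(c['tvec'],float).ravel()
def ray(n,uv,z,c=None):
    K,R,t=c or cal(n); d=R.T@np.linalg.inv(K)@np.array([uv[0],uv[1],1.]); o=-R.T@t
    return o+d*(z-o[2])/d[2]
def proj(n,P,c=None):
    K,R,t=c or cal(n); p=(np.atleast_2d(P)@R.T+t)@K.T; return p[:,:2]/p[:,2:]
def snap(n,f):
    im=robot.get_image(n); cv2.imwrite('pics/'+f,im[:,:,::-1]); return im
E
python3 - <<'E'
from h import *
snap('top','top0.png');snap('scene','scene0.png')
s=robot.state();print(s,robot.tip_reach)
for n in('top','scene'):
    K,R,t=cal(n);print(n,K[0,0],-R.T@t,R[2])
E
```

```text
{'t': 0.1, 'qpos': array([-1.21399751e+00,  2.38691362e-01, -1.41796575e-02,  1.31921545e+00,
       -1.26521393e-05,  1.57082040e+00]), 'qd': array([ 0.00067155, -0.00188205,  0.00392946, -0.00013559, -0.00022481,
       -0.00112679]), 'joint_efforts': array([-1.28313164e-03, -5.39722788e+01,  3.46996593e+01,  1.34046879e-02,
       -6.85898272e-05,  1.89713836e-05]), 'tool_pos': array([ 0.1832261 , -0.49156044,  0.21955359]), 'orientation': array([ 9.84130916e-01,  1.77442733e-01, -1.20704305e-04, -6.33710042e-04]), 'ft_force': array([-0.12813007, -1.35648483,  0.20996709]), 'ft_torque': array([-3.28939436e-02,  1.00850249e-02, -1.63847534e-05]), 'gripper_force': 0.0, 'gripper_width': 0.08521178718366341} 0.022
top 399.93409388510196 [ 0.30294205 -0.04680271  1.31236789] [ 1.65403805e-01 -1.01083443e-04 -9.86225923e-01]
scene 381.71353678102025 [0.0965977  0.62243403 0.98305602] [ 0.3508929  -0.56925475 -0.74352082]
```

View pics/top0.png

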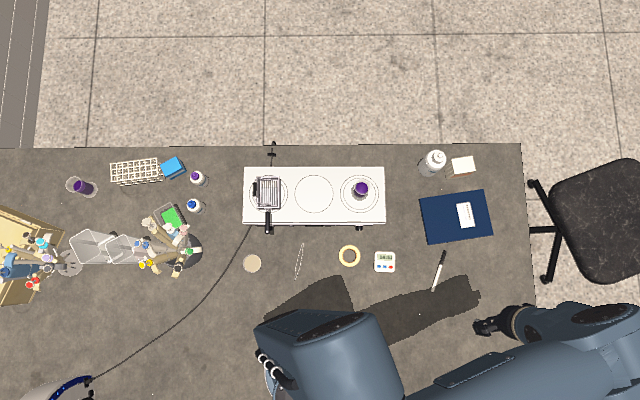

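View pics/scene0.png

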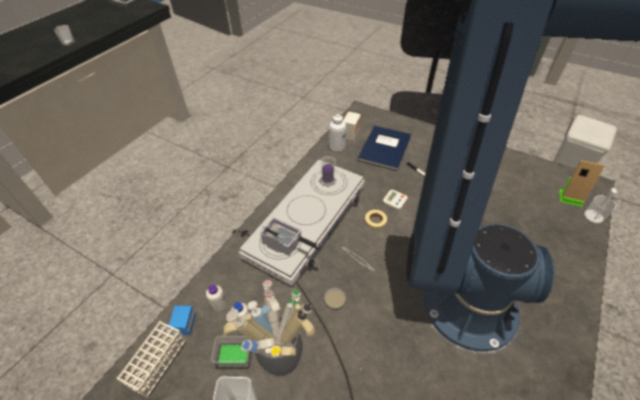

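The pan is on the left ring (top image ~(268,193)), the jar is on the right ring (360,190), and the middle ring is at (314,194). The wash bottle is at (433,162). I'll zoom in.

```bash
python3 - <<'E'
from h import *
a=cv2.imread('pics/top0.png')[155:245,235:395]; a=cv2.resize(a,None,fx=5,fy=5,interpolation=cv2.INTER_CUBIC)
cv2.imwrite('pics/c1.png',a[:450])
b=cv2.imread('pics/scene0.png')[150:290,230:380]; cv2.imwrite('pics/c2.png',cv2.resize(b,None,fx=4,fy=4,interpolation=cv2.INTER_CUBIC))
im=cv2.imread('pics/top0.png'); g=im[:,:,::-1].astype(int)
m=((g.min(2)>200)).astype(np.uint8); m[:150]=0;m[235:]=0;m[:,:236]=0;m[:,:]*=1;m[:,392:]=0
cs,_=cv2.findContours(cv2.morphologyEx(m,cv2.MORPH_CLOSE,np.ones((15,15))),0,2);c=max(cs,key=cv2.contourArea)
r=cv2.minAreaRect(c);bp=cv2.boxPoints(r);print(r,bp)
for p in bp:print(p,ray('top',p,.06))
print('middle?',ray('top',r[0],.06))
E
```

```text
((313.5, 199.5), (65.0, 143.0), 90.0) [[242. 167.]
 [385. 167.]
 [385. 232.]
 [242. 232.]]
[242. 167.] [0.63765654 0.19920492 0.06      ]
[385. 167.] [ 0.63293481 -0.26206368  0.06      ]
[385. 232.] [ 0.42289729 -0.25423638  0.06      ]
[242. 232.] [0.42737539 0.19460428 0.06      ]
middle? [ 0.52878035 -0.03067557  0.06      ]
```

View pics/c1.png

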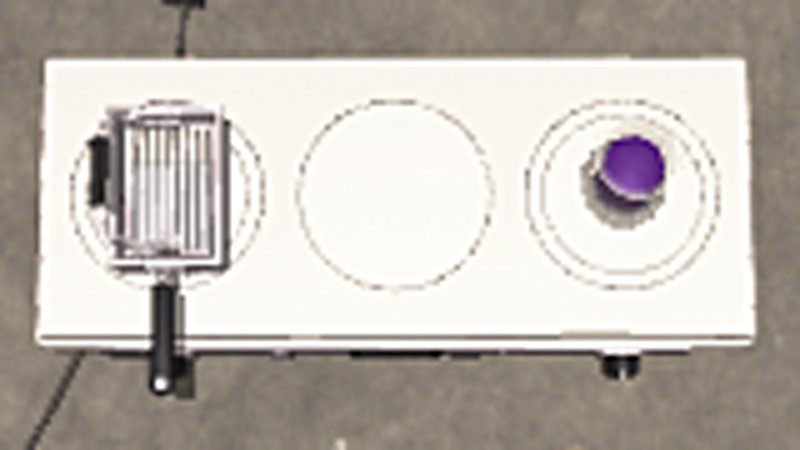

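View pics/c2.png

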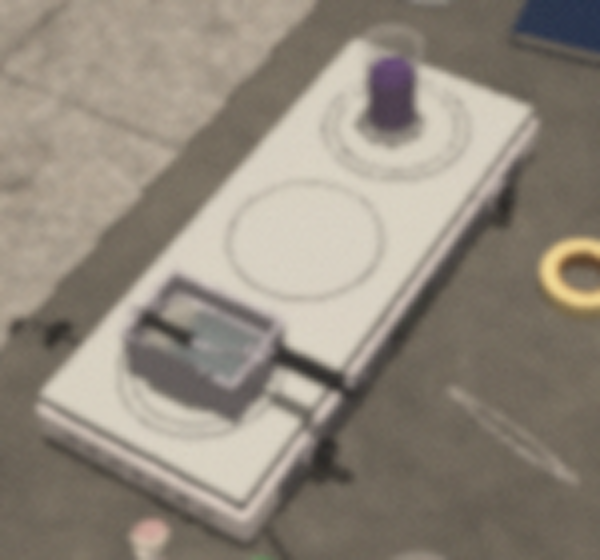

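The top crop shows the middle ring at (395,195), the left ring at about (168,195) and the right ring at (622,195). The pan rim spans (108..228, 105..268). The black sleeve is at (97,170), so the bail leans towards +y. The pan handle runs from (163,285) to (160,390).

```bash
python3 - <<'E'
from h import *
q=lambda u,v:((u+.5)/5-.5+235,(v+.5)/5-.5+155)
c=cal('top')
for n,u,v,z in[('mid L',297,195,.06),('mid R',493,195,.06),('mid T',395,99,.06),('mid B',395,291,.06),('left L',70,195,.06),('left R',265,195,.06),('right L',526,195,.06),('right R',720,195,.06),
 ('rim fl',112,268,.108),('rim fr',228,268,.108),('rim bl',108,106,.108),('rim br',228,106,.108),('h0',163,286,.1235),('h1',160,390,.1235),('sleeve b',97,138,.14),('sleeve f',97,206,.14),('deck fl',38,340,.06),('deck fr',754,340,.06),('deck bl',46,60,.06),('deck br',745,60,.06)]:
    print(n,ray('top',q(u,v),z,c).round(4))
# dark contour of pan handle
g=cv2.imread('pics/top0.png').astype(int)
m=(g.max(2)<75)
ys,xs=np.nonzero(m[205:240,255:280]);
for y in range(212,236): 
    x=np.nonzero(m[y,258:280])[0]+258
    print(y,x.tolist())
for y in range(178,200): print(y,(np.nonzero(m[y,248:262])[0]+248).tolist())
E
```

```text
mid L [0.5485 0.0314 0.06  ]
mid R [ 0.5473 -0.0937  0.06  ]
mid T [ 0.6108 -0.0316  0.06  ]
mid B [ 0.486  -0.0307  0.06  ]
left L [0.55   0.1762 0.06  ]
left R [0.5487 0.0518 0.06  ]
right L [ 0.5471 -0.1147  0.06  ]
right R [ 0.5458 -0.2384  0.06  ]
rim fl [0.4949 0.1412 0.108 ]
rim fr [0.4942 0.0704 0.108 ]
rim bl [0.5963 0.1453 0.108 ]
rim br [0.5956 0.0711 0.108 ]
h0 [0.4812 0.1079 0.1235]
h1 [0.4185 0.109  0.1235]
sleeve b [0.5689 0.1464 0.14  ]
sleeve f [0.5274 0.1457 0.14  ]
deck fl [0.4571 0.1946 0.06  ]
deck fr [ 0.4526 -0.2566  0.06  ]
deck bl [0.6389 0.1934 0.06  ]
deck br [ 0.6343 -0.2576  0.06  ]
212 [266, 267, 268, 269]
213 [266, 267, 268, 269]
214 [266, 267, 268, 269]
215 [266, 267, 268, 269]
216 [266, 267, 268, 269]
217 [266, 267, 268, 269]
218 [266, 267, 268, 269]
219 [266, 267, 268, 269]
220 [266, 267, 268, 269]
221 [266, 268, 269]
222 [265, 266, 268, 269]
223 [266, 268, 269]
224 [266, 268, 269]
225 [258, 259, 260, 261, 262, 263, 264, 265, 266, 268, 269, 274, 275, 276, 277, 278, 279]
226 [264, 265, 266, 268, 269, 270, 271]
227 [265, 266, 268, 269, 270, 271, 272, 273]
228 [265, 266, 268, 269, 270, 271, 272, 273]
229 [265, 266, 268, 269, 270, 271, 272, 273]
230 [265, 269, 270, 271, 272, 273]
231 [265, 269, 270, 273]
232 [265, 269, 270, 272, 273]
233 [266, 267, 268, 269, 270, 271, 272, 273]
234 []
235 []
178 []
179 []
180 []
181 []
182 []
183 [253, 254, 255, 256]
184 [253, 254, 255, 256]
185 [254, 255, 256]
186 [254, 255, 256]
187 [254, 255, 256]
188 [254, 255, 256]
189 [254, 255, 256]
190 [254, 255]
191 [253, 254, 255]
192 [253, 254, 255]
193 [253, 254, 255]
194 [253, 254, 255, 259]
195 [253, 254, 255, 259]
196 []
197 []
198 []
199 []
```

Emit:
{"api": "drive_tool", "payload": {"motion": [[1, 2.8, -2.86, 0, 0.12], [1, 5.6, -5.72, 0, 0.24], [1, 8.4, -8.58, 0, 0.36], [1, 11.2, -11.44, 0, 0.37], [1, 14, -14.3, 0, 0.37]], "newtons": 25}}

```text
t: 0.52
tool_pos: [0.2646, -0.3071, 0.2198]
orientation: [1.0, -0.008, -0.0, -0.0]
ft_force: [0.9, -0.8, 0.2]
gripper_width: 0.0853
gripper_force: 0.0
```

```bash
cat >> h.py <<'E'
from scipy.spatial.transform import Rotation as Ro
def go(P,yaw=None):
    s=robot.state();R=Ro.from_quat(s['orientation']).as_matrix()
    y=np.arctan2(R[1,0],R[0,0])
    print('t',s['t'],'tcp',s['tool_pos'].round(4),'yaw',round(y,4),'tilt',R[:2,2].round(4),'F',s['ft_force'].round(1),'w',round(s['gripper_width'],4),'q',s['qpos'].round(2))
    print('shift cm',(100*R.T@(np.array(P)-s['tool_pos'])).round(2),'turn',None if yaw is None else round(y-yaw,3))
E
python3 -c "
from h import *
go([.449,.109,.121],-.015)"
```

```text
t 0.5167 tcp [ 0.2646 -0.3071  0.2198] yaw -0.0157 tilt [-0.0003  0.0006] F [ 0.9 -0.8  0.2] w 0.0853 q [-0.86  0.03 -0.26  1.28  0.    2.3 ]
shift cm [ 17.79 -41.89   9.9 ] turn -0.001
```

Emit:
{"api": "drive_tool", "payload": {"motion": [[1, 1.5, -3.5, 0, 0], [1, 3, -7, 0, 0], [1, 4.5, -10.5, 0, 0], [1, 6, -14, 0, 0], [1, 7.5, -17.5, 0, 0]]}}

```text
t: 0.93
tool_pos: [0.342, -0.1332, 0.2201]
orientation: [1.0, -0.007, 0.0, 0.0]
ft_force: [0.7, -0.8, -0.1]
gripper_width: 0.0854
gripper_force: 0.0
```

Emit:
{"api": "drive_tool", "payload": {"motion": [[1, 1.5, -3.5, 0, 0], [1, 3, -7, 0, 0], [1, 4.5, -10.5, 0, 0], [1, 6, -14, 0, 0], [1, 7.5, -17.5, 0, 0]]}}

```text
t: 1.35
tool_pos: [0.4191, 0.0161, 0.22]
orientation: [1.0, 0.013, -0.0, -0.011]
ft_force: [0.5, -1.0, 0.0]
gripper_width: 0.0852
gripper_force: 0.0
```

Emit:
{"api": "drive_tool", "payload": {"motion": [[1, 1, -3, 0, 0], [1, 2.3, -6, 0, 0], [1, 2.3, -6, 1, 0], [1, 2.3, -6, 2, 0], [1, 2.3, -6, 2, 0]]}}

```text
t: 1.77
tool_pos: [0.4414, 0.0399, 0.1991]
orientation: [0.999, 0.028, -0.003, -0.024]
ft_force: [-1.0, 0.3, 0.4]
gripper_width: 0.0854
gripper_force: 0.0
```

```bash
python3 -c "
from h import *
go([.449,.109,.121],-.015)
snap('wrist','w1.png'); c=cal('wrist'); K,R,t=c
import pickle; pickle.dump(c,open('w1.p','wb')); print(-R.T@t,R[2],K[0,0])
print(proj('wrist',[[.545,.107,.108],[.449,.109,.1235],[.548,-.031,.06]],c))"
```

```text
t 1.7667 tcp [0.4414 0.0399 0.1991] yaw 0.0571 tilt [-0.0073  0.0469] F [-1.   0.3  0.4] w 0.0854 q [ 0.06  0.11 -0.23  1.24  0.05  3.14]
shift cm [ 1.19 -6.48  8.12] turn 0.072
[0.52208222 0.03665566 0.35314895] [-0.31510946  0.0271553  -0.94866676] 313.59499067559636
[[239.85503694  55.97501041]
 [234.52976398 188.64979348]
 [415.73933412  67.67896319]]
```

View pics/w1.png

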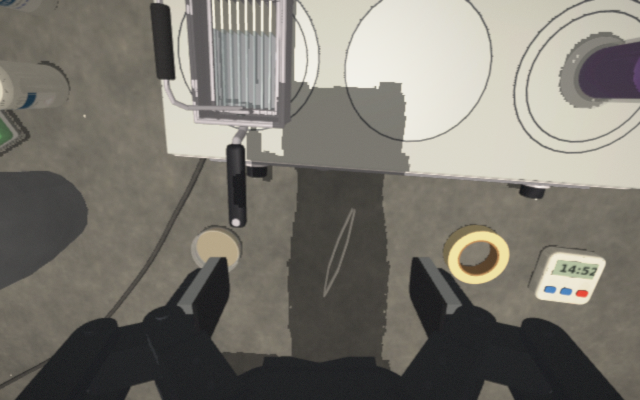

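The wrist joint hit its limit, so I'll unwind it by half a turn, which gives the same grasp. The wrist view confirms the pan handle is at (236,185) and the sleeve at (162,40).

Emit:
{"api": "drive_tool", "payload": {"motion": [[1, 0, 0, -1, -0.12], [1, 0, 0, -2, -0.24], [1, 0, 0, -2, -0.36], [1, 0, 0, -2, -0.48], [1, 0, 0, -2, -0.6]]}}

```text
t: 2.23
tool_pos: [0.4426, 0.0387, 0.2219]
orientation: [0.945, 0.325, 0.006, -0.023]
ft_force: [-0.6, 0.3, 0.6]
gripper_width: 0.0851
gripper_force: 0.0
```

```bash
python3 -c "
from h import *
go([.449,.109,.121],-.015)"
```

```text
t 2.2333 tcp [0.4426 0.0387 0.2219] yaw 0.6619 tilt [-0.0029  0.0472] F [-0.6  0.3  0.6] w 0.0851 q [ 0.05  0.1  -0.18  1.29  0.05  2.53]
shift cm [ 4.55 -4.75 10.41] turn 0.677
```

The commanded pose picked up a small tilt (q5=0.05) at that limit. I'll unwind to the other limit, where the same effect can cancel it.

Emit:
{"api": "drive_tool", "payload": {"motion": [[1, 0, 0, 0, -0.124], [1, 0, 0, 0, -0.248], [1, 0, 0, 0, -0.372], [1, 0, 0, 0, -0.496], [1, 0, 0, 0, -0.62]]}}

```text
t: 2.65
tool_pos: [0.4425, 0.0387, 0.2217]
orientation: [0.801, 0.598, 0.013, -0.02]
ft_force: [-0.0, 0.7, -0.3]
gripper_width: 0.0855
gripper_force: 0.0
```

Emit:
{"api": "drive_tool", "payload": {"motion": [[1, 0, 0, 0, -0.124], [1, 0, 0, 0, -0.248], [1, 0, 0, 0, -0.372], [1, 0, 0, 0, -0.496], [1, 0, 0, 0, -0.62]]}}

```text
t: 3.07
tool_pos: [0.4425, 0.0387, 0.2217]
orientation: [0.58, 0.814, 0.018, -0.015]
ft_force: [0.7, -0.0, 1.1]
gripper_width: 0.0855
gripper_force: 0.0
```

Emit:
{"api": "drive_tool", "payload": {"motion": [[1, 0, 0, 0, -0.124], [1, 0, 0, 0, -0.248], [1, 0, 0, 0, -0.372], [1, 0, 0, 0, -0.496], [1, 0, 0, 0, -0.62]]}}

```text
t: 3.48
tool_pos: [0.4425, 0.0388, 0.2217]
orientation: [0.304, 0.952, 0.022, -0.009]
ft_force: [0.5, 0.5, -0.3]
gripper_width: 0.0854
gripper_force: 0.0
```

Emit:
{"api": "drive_tool", "payload": {"motion": [[1, 0, 0, 0, -0.124], [1, 0, 0, 0, -0.248], [1, 0, 0, 0, -0.372], [1, 0, 0, 0, -0.496], [1, 0, 0, 0, -0.62]]}}

```text
t: 3.9
tool_pos: [0.4425, 0.0387, 0.2217]
orientation: [-0.0, 1.0, 0.024, -0.002]
ft_force: [-0.0, 0.1, 0.4]
gripper_width: 0.085
gripper_force: 0.0
```

Emit:
{"api": "drive_tool", "payload": {"motion": [[1, 0, 0, 0, -0.124], [1, 0, 0, 0, -0.248], [1, 0, 0, 0, -0.372], [1, 0, 0, 0, -0.496], [1, 0, 0, 0, -0.62]]}}

```text
t: 4.32
tool_pos: [0.4425, 0.0388, 0.2217]
orientation: [-0.305, 0.952, 0.023, 0.006]
ft_force: [0.1, -0.5, -0.3]
gripper_width: 0.085
gripper_force: 0.0
```

Emit:
{"api": "drive_tool", "payload": {"motion": [[1, 0, 0, 0, -0.124], [1, 0, 0, 0, -0.248], [1, 0, 0, 0, -0.372], [1, 0, 0, 0, -0.496], [1, 0, 0, 0, -0.62]]}}

```text
t: 4.73
tool_pos: [0.4425, 0.0387, 0.2217]
orientation: [-0.581, 0.813, 0.02, 0.012]
ft_force: [0.5, 0.4, 0.1]
gripper_width: 0.0856
gripper_force: 0.0
```

Emit:
{"api": "drive_tool", "payload": {"motion": [[1, 0, 0, 0, -0.124], [1, 0, 0, 0, -0.248], [1, 0, 0, 0, -0.372], [1, 0, 0, 0, -0.496], [1, 0, 0, 0, -0.62]]}}

```text
t: 5.15
tool_pos: [0.4425, 0.0388, 0.2217]
orientation: [0.802, -0.597, -0.015, -0.018]
ft_force: [-0.9, 0.9, 0.9]
gripper_width: 0.0855
gripper_force: 0.0
```

Emit:
{"api": "drive_tool", "payload": {"motion": [[1, 0, 0, 0, -0.124], [1, 0, 0, 0, -0.248], [1, 0, 0, 0, -0.372], [1, 0, 0, 0, -0.496], [1, 0, 0, 0, -0.62]]}}

```text
t: 5.57
tool_pos: [0.4425, 0.0388, 0.2217]
orientation: [0.946, -0.324, -0.009, -0.022]
ft_force: [-0.4, -0.3, -0.3]
gripper_width: 0.0853
gripper_force: 0.0
```

Emit:
{"api": "drive_tool", "payload": {"motion": [[1, 0, 0, 0, -0.124], [1, 0, 0, 0, -0.248], [1, 0, 0, 0, -0.372], [1, 0, 0, 0, -0.496], [1, 0, 0, 0, -0.62]]}}

```text
t: 5.98
tool_pos: [0.4425, 0.0388, 0.2217]
orientation: [1.0, -0.02, -0.002, -0.024]
ft_force: [0.1, -0.7, -0.9]
gripper_width: 0.0851
gripper_force: 0.0
```

```bash
python3 -c "
from h import *
go([.4426,-.05,.22],-.015)"
```

```text
t 5.9833 tcp [0.4425 0.0388 0.2217] yaw -0.0404 tilt [-0.0034  0.0472] F [ 0.1 -0.7 -0.9] w 0.0851 q [ 0.05  0.1  -0.18  1.29  0.05 -3.05]
shift cm [ 0.37  8.87 -0.25] turn -0.025
```

Emit:
{"api": "drive_tool", "payload": {"motion": [[1, 0, 2, 0, 0], [1, 0, 4, 0, 0], [1, 0, 6, 0, 0], [1, 0, 7, 0, 0], [1, 0, 8, 0, 0]]}}

```text
t: 6.4
tool_pos: [0.4405, -0.0213, 0.2177]
orientation: [0.999, -0.036, -0.002, -0.015]
ft_force: [-0.8, -0.8, -0.1]
gripper_width: 0.0858
gripper_force: 0.0
```

```bash
python3 -c "
from h import *
go([.4426,-.05,.22],-.015)"
```

```text
t 6.4 tcp [ 0.4405 -0.0213  0.2177] yaw -0.0725 tilt [-0.0035  0.0308] F [-0.8 -0.8 -0.1] w 0.0858 q [-0.07  0.1  -0.19  1.28  0.03 -3.14]
shift cm [ 0.42  2.83 -0.32] turn -0.057
```

Working: the tilt went from 0.047 to 0.031. Continuing.

Emit:
{"api": "drive_tool", "payload": {"motion": [[1, 0, 2, 0, 0], [1, 0, 4, 0, 0], [1, 0, 4, 0, 0], [1, 0, 4, 0, 0], [1, 0, 4, 0, 0]]}}

```text
t: 6.82
tool_pos: [0.44, -0.0384, 0.2163]
orientation: [0.999, -0.049, -0.003, -0.007]
ft_force: [-0.6, -0.3, 0.4]
gripper_width: 0.0854
gripper_force: 0.0
```

```bash
python3 -c "
from h import *
go([.4426,-.05,.22],-.015)"
```

```text
t 6.8167 tcp [ 0.44   -0.0384  0.2163] yaw -0.0975 tilt [-0.005   0.0134] F [-0.6 -0.3  0.4] w 0.0854 q [-0.1   0.1  -0.19  1.28  0.01 -3.14]
shift cm [ 0.37  1.12 -0.39] turn -0.082
```

Emit:
{"api": "drive_tool", "payload": {"motion": [[1, 0, 2, 0, 0], [1, 0, 3.1, 0, 0], [1, 0, 3.1, 0, 0], [1, 0, 3.1, 0, 0], [1, 0, 3.1, 0, 0]]}}

```text
t: 7.23
tool_pos: [0.439, -0.0526, 0.2159]
orientation: [0.998, -0.06, -0.003, 0.0]
ft_force: [0.6, 0.5, 0.3]
gripper_width: 0.0855
gripper_force: 0.0
```

```bash
python3 -c "
from h import *
go([.449,.109,.22],-.015)"
```

```text
t 7.2333 tcp [ 0.439  -0.0526  0.2159] yaw -0.1193 tilt [-0.0065 -0.0006] F [0.6 0.5 0.3] w 0.0855 q [-0.12  0.1  -0.19  1.28 -0.   -3.14]
shift cm [ -0.93 -16.16  -0.43] turn -0.104
```

Emit:
{"api": "drive_tool", "payload": {"motion": [[1, 0, -3.2, 0, 0.122], [1, 0, -6.4, 0, 0.244], [1, -0.3, -9.6, 0, 0.366], [1, -0.6, -12.9, 0, 0.488], [1, -0.9, -16.2, 0, 0.61]]}}

```text
t: 7.65
tool_pos: [0.4492, 0.1071, 0.2158]
orientation: [0.941, -0.34, -0.003, 0.001]
ft_force: [1.2, 0.1, 1.1]
gripper_width: 0.0851
gripper_force: 0.0
```

Emit:
{"api": "drive_tool", "payload": {"motion": [[1, 0, 0, 0, 0.122], [1, 0, 0, 0, 0.244], [1, 0, 0, 0, 0.366], [1, 0, 0, 0, 0.488], [1, 0, 0, 0, 0.61]]}}

```text
t: 8.07
tool_pos: [0.4492, 0.106, 0.2157]
orientation: [0.795, -0.606, -0.002, 0.002]
ft_force: [0.7, 0.9, 0.6]
gripper_width: 0.0851
gripper_force: 0.0
```

Emit:
{"api": "drive_tool", "payload": {"motion": [[1, 0, 0, 0, 0.122], [1, 0, 0, 0, 0.244], [1, 0, 0, 0, 0.366], [1, 0, 0, 0, 0.488], [1, 0, 0, 0, 0.61]]}}

```text
t: 8.48
tool_pos: [0.4493, 0.1058, 0.2157]
orientation: [-0.577, 0.817, 0.002, -0.003]
ft_force: [0.8, -0.6, -0.6]
gripper_width: 0.0855
gripper_force: 0.0
```

Emit:
{"api": "drive_tool", "payload": {"motion": [[1, 0, 0, 0, 0.122], [1, 0, 0, 0, 0.244], [1, 0, 0, 0, 0.366], [1, 0, 0, 0, 0.488], [1, 0, 0, 0, 0.61]]}}

```text
t: 8.9
tool_pos: [0.4493, 0.1058, 0.2158]
orientation: [-0.305, 0.952, 0.001, -0.003]
ft_force: [-0.1, -0.6, 0.2]
gripper_width: 0.0854
gripper_force: 0.0
```

Emit:
{"api": "drive_tool", "payload": {"motion": [[1, 0, 0, 0, 0.12], [1, 0, 0, 0, 0.24], [1, 0, 0, 0, 0.36], [1, 0, 0, 0, 0.48], [1, 0, 0, 0, 0.6]]}}

```text
t: 9.32
tool_pos: [0.4493, 0.1058, 0.2158]
orientation: [-0.009, 1.0, -0.0, -0.003]
ft_force: [0.2, 0.8, 0.0]
gripper_width: 0.0853
gripper_force: 0.0
```

```bash
python3 -c "
from h import *
go([.449,.109,.121],-.015+np.pi)
snap('wrist','w2.png'); snap('top','top2.png');c=cal('wrist'); K,R,t=c
import pickle; pickle.dump(c,open('w2.p','wb')); print(-R.T@t)
import pickle
c=pickle.load(open('w1.p','rb'))
for n,p,z in[('h0',(236,147),.1235),('h1',(237,222),.1235),('ringmid',(418,67),.06),('rimfl',(192,125),.108),('rimfr',(289,126),.108),('sl0',(162,4),.14),('sl1',(165,78),.14)]: print(n,ray('w',p,z,c).round(4))"
```

```text
t 9.3167 tcp [0.4493 0.1058 0.2158] yaw -3.1226 tilt [-0.0065 -0.0006] F [0.2 0.8 0. ] w 0.0853 q [ 0.23  0.14 -0.15  1.29  0.    0.21]
shift cm [-0.04  0.32  9.48] turn -6.249
[0.3712727  0.10364682 0.36981881]
h0 [0.4814 0.1069 0.1235]
h1 [0.4211 0.1078 0.1235]
ringmid [ 0.5486 -0.0328  0.06  ]
rimfl [0.4937 0.1459 0.108 ]
rimfr [0.4975 0.07   0.108 ]
sl0 [0.5686 0.1449 0.14  ]
sl1 [0.5264 0.1473 0.14  ]
```

View pics/w2.png

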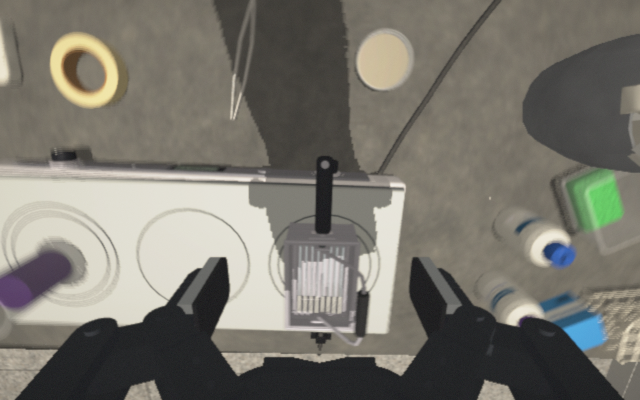

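The handle is at (324,195) and the pan at (322,280), with the tool lined up over the handle. Descending.

Emit:
{"api": "drive_tool", "payload": {"motion": [[1, 0, 0.22, 3, 0.034], [1, 0, 0.22, 6, 0.034], [1, 0, 0.22, 8.5, 0.034], [0, 0, 0.22, 9.5, 0.034], [-0.3, 0, 0.22, 9.5, 0.034]], "newtons": 25}}

```text
t: 9.83
tool_pos: [0.4469, 0.1075, 0.1184]
orientation: [0.002, 1.0, -0.001, -0.005]
ft_force: [-0.8, 0.6, 0.5]
gripper_width: 0.0639
gripper_force: 0.0
```

```bash
python3 -c "
from h import *
go([.449,.108,.121])
print(robot.state()['gripper_force'])"
```

```text
t 9.8333 tcp [0.4469 0.1075 0.1184] yaw 3.1367 tilt [-0.0108 -0.0017] F [-0.8  0.6  0.5] w 0.0639 q [ 0.24  0.2  -0.34  1.04  0.    0.24]
shift cm [-0.21  0.05 -0.26] turn None
0.0
```

Emit:
{"api": "drive_tool", "payload": {"motion": [[-0.5, -0.1, 0, 0, 0.01], [-0.7, -0.1, 0, 0, 0.01], [-1, -0.1, 0, 0, 0.01], [-1, -0.1, 0, 0, 0.01], [-1, -0.1, 0, 0, 0.01]]}}

```text
t: 10.25
tool_pos: [0.4501, 0.1079, 0.1214]
orientation: [0.009, 1.0, -0.0, -0.003]
ft_force: [-0.2, 0.1, -0.3]
gripper_width: 0.0007
gripper_force: 0.0
```

Emit:
{"api": "drive_tool", "payload": {"motion": [[-1, 0, 0, 0, 0], [-1, 0, 0, 0, 0], [-1, 0, 0, 0, 0], [-1, 0, 0, 0, 0], [-1, 0, 0, 0, 0]]}}

```text
t: 10.67
tool_pos: [0.4497, 0.1078, 0.1207]
orientation: [0.01, 1.0, -0.0, -0.003]
ft_force: [-0.6, 0.4, 0.4]
gripper_width: -0.0002
gripper_force: 0.0
```

```bash
python3 -c "
from h import *
go([.449,.108,.121])
print(robot.state()['gripper_force'],robot.state()['ft_torque'])
snap('top','top3.png')"
```

```text
t 10.6667 tcp [0.4497 0.1078 0.1207] yaw 3.1224 tilt [-0.0065 -0.0008] F [-0.6  0.4  0.4] w -0.0002 q [ 0.23  0.2  -0.34  1.05  0.    0.25]
shift cm [ 0.07  0.02 -0.03] turn None
0.0 [-0.02767803  0.04113091 -0.04953323]
```

The gripper shut on nothing, so I'll look.

```bash
python3 -c "
from h import *
w=snap('wrist','w3.png'); s=snap('scene','s3.png')
t=cv2.imread('pics/top3.png')[150:250,225:345]
a=cv2.resize(cv2.imread('pics/w3.png')[80:400,120:520],(500,400))
b=cv2.resize(cv2.imread('pics/s3.png')[190:290,220:345],(500,400),interpolation=2)
d=cv2.resize(t,(300,250)); 
cv2.imwrite('pics/m3.png',np.hstack([cv2.resize(a,(400,320)),cv2.resize(b,(400,320))]))
print(robot.get_image('top').shape)"
```

```text
(400, 640, 3)
```

View pics/m3.png

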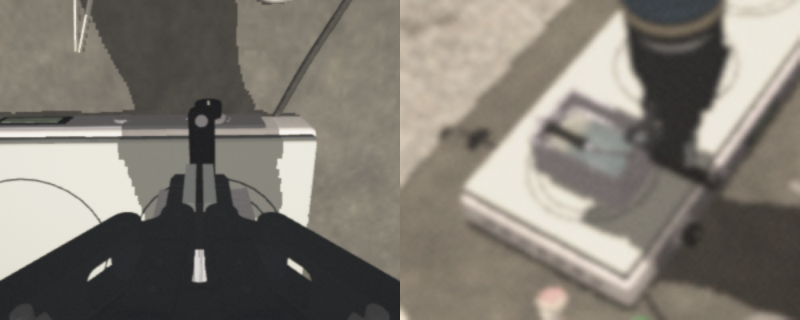

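```bash
python3 -c "
from h import *
c=cal('wrist');go([.449,.108,.121])
P=[[.4497,.1078,.1],[.4497,.1148,.1],[.4497,.1008,.1],[.4497,.1078,.118],[.42,.108,.1235],[.42,.115,.1235],[.42,.101,.1235],[.48,.108,.1235],[.497,.108,.108]]
print(proj('w',P,c).round(0).tolist())
im=cv2.imread('pics/w3.png').max(2)
for r in range(180,380,8): print(r,im[r,296:346:2].tolist())
"
```

```text
t 10.8667 tcp [0.4497 0.1078 0.1207] yaw 3.1224 tilt [-0.0065 -0.0007] F [ 0.2 -0.6 -0.2] w 0.0001 q [ 0.23  0.2  -0.34  1.05  0.    0.25]
shift cm [ 0.07  0.02 -0.03] turn None
[[320.0, 234.0], [331.0, 233.0], [308.0, 234.0], [320.0, 247.0], [319.0, 199.0], [333.0, 198.0], [305.0, 199.0], [321.0, 300.0], [322.0, 308.0]]
180 [84, 81, 82, 78, 81, 79, 77, 78, 78, 81, 65, 41, 35, 33, 33, 40, 87, 35, 32, 33, 36, 43, 67, 76, 77]
188 [81, 80, 82, 80, 79, 80, 78, 64, 37, 28, 32, 32, 31, 35, 34, 33, 33, 30, 33, 32, 37, 34, 33, 67, 73]
196 [86, 88, 87, 87, 86, 85, 50, 36, 35, 36, 58, 114, 126, 123, 114, 57, 37, 34, 35, 31, 36, 31, 63, 130, 132]
204 [86, 87, 87, 87, 87, 86, 57, 37, 35, 34, 98, 126, 129, 127, 126, 92, 37, 34, 33, 62, 107, 96, 95, 88, 87]
212 [178, 180, 177, 177, 175, 174, 131, 34, 35, 36, 31, 37, 35, 36, 35, 33, 35, 35, 33, 89, 178, 180, 179, 178, 176]
220 [122, 119, 119, 120, 120, 121, 96, 38, 35, 35, 37, 39, 34, 34, 36, 35, 34, 34, 32, 60, 121, 123, 121, 122, 122]
228 [138, 136, 136, 136, 135, 136, 115, 38, 34, 37, 36, 37, 36, 36, 37, 38, 37, 34, 32, 56, 134, 137, 137, 138, 1
[... 1303 characters left out ...]
2, 40, 41, 42, 41, 44, 39, 43, 42, 41, 44, 44]
332 [43, 43, 42, 42, 42, 42, 44, 42, 44, 88, 218, 190, 190, 199, 89, 42, 44, 40, 41, 40, 40, 43, 42, 43, 40]
340 [40, 41, 42, 42, 41, 42, 45, 44, 45, 168, 219, 221, 187, 204, 170, 43, 43, 46, 39, 39, 43, 41, 44, 43, 40]
348 [41, 42, 41, 42, 41, 39, 39, 42, 48, 174, 219, 220, 200, 197, 187, 52, 40, 42, 41, 41, 36, 43, 43, 43, 42]
356 [41, 41, 40, 41, 39, 40, 42, 41, 111, 187, 219, 219, 192, 198, 218, 120, 42, 43, 39, 43, 44, 40, 41, 42, 41]
364 [43, 41, 41, 40, 41, 43, 42, 42, 41, 43, 39, 40, 42, 42, 44, 44, 41, 40, 43, 41, 39, 40, 41, 41, 44]
372 [39, 39, 42, 41, 43, 42, 40, 41, 42, 42, 42, 42, 43, 42, 43, 44, 41, 43, 40, 40, 43, 41, 42, 43, 42]
```

```bash
python3 -c "
from h import *
a=cv2.resize(cv2.imread('pics/w3.png')[170:300,260:380],(480,520),interpolation=2)
b=cv2.resize(cv2.imread('pics/s3.png')[205:265,260:322],(310,300),interpolation=2)
t=cv2.resize(cv2.imread('pics/top3.png')[170:240,240:302],(310,220),interpolation=2)[:220]
o=np.zeros((520,790,3),np.uint8);o[:,:480]=a;o[:300,480:]=b;o[300:,480:]=t
cv2.imwrite('pics/m4.png',o)"
```

```text
(no output)
```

View pics/m4.png

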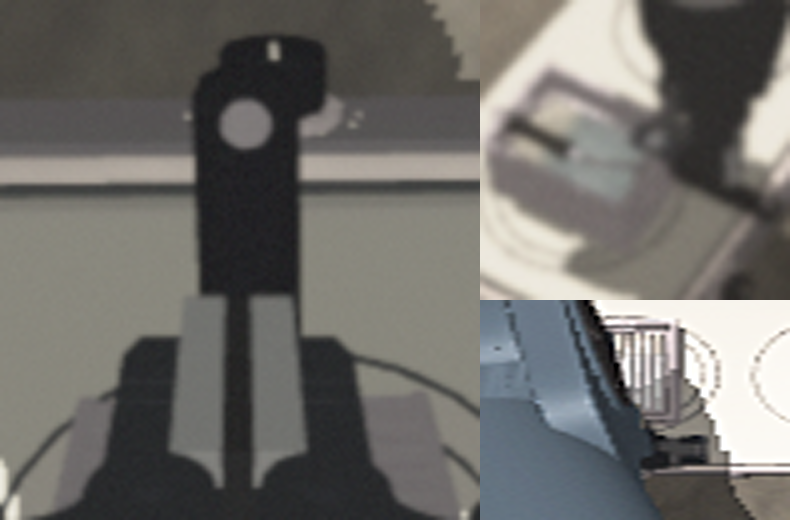

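The fingers look shut above the handle. I'll triangulate the handle's end hole across the views to check its height.

```bash
python3 -c "
from h import *
import pickle
C={'top':cal('top'),'w1':pickle.load(open('w1.p','rb')),'w2':pickle.load(open('w2.p','rb')),'w3':cal('wrist')}
def tri(obs):
    A=np.zeros((3,3));b=np.zeros(3);L=[]
    for n,uv in obs.items():
        K,R,t=C[n];d=R.T@np.linalg.inv(K)@np.array([*uv,1.]);d/=np.linalg.norm(d);o=-R.T@t
        M=np.eye(3)-np.outer(d,d);A+=M;b+=M@o;L.append((n,o,M))
    p=np.linalg.solve(A,b);return p.round(4),[(n,round(1000*np.linalg.norm(M@(p-o)),1)) for n,o,M in L]
q=((160.5)/5-.5+235,(383.5)/5-.5+155)
print('hole',tri({'top':q,'w1':(236.5,222),'w2':(325,164),'w3':(321.2,200.8)}))
print('hole w',tri({'w1':(236.5,222),'w2':(325,164),'w3':(321.2,200.8)}))
print('mid ring',tri({'top':(314,194),'w1':(418,67),'w2':(193,258)}))
# shut tips / open tips
s=robot.state();T=s['tool_pos'];print('shut tip px',proj('',[T+[dx,0,-z] for dx in(-.011,.011) for z in(0,.01,.022)],C['w3']).round(0).tolist())
T=np.array([.4493,.1058,.2158]);print('open tip px',proj('',[T+[dx,.0425,-z] for dx in(-.011,.011) for z in(0,.01,.022)],C['w2']).round(0).tolist())
"
```

```text
hole (array([0.4215, 0.1089, 0.1232]), [('top', np.float64(1.3)), ('w1', np.float64(0.8)), ('w2', np.float64(0.7)), ('w3', np.float64(0.3))])
hole w (array([0.421 , 0.1089, 0.123 ]), [('w1', np.float64(0.5)), ('w2', np.float64(0.4)), ('w3', np.float64(0.2))])
mid ring (array([ 0.5479, -0.0341,  0.0525]), [('top', np.float64(1.8)), ('w1', np.float64(1.5)), ('w2', np.float64(2.0))])
shut tip px [[320.0, 231.0], [320.0, 223.0], [320.0, 216.0], [320.0, 267.0], [320.0, 258.0], [320.0, 249.0]]
open tip px [[400.0, 232.0], [396.0, 225.0], [391.0, 217.0], [396.0, 269.0], [392.0, 260.0], [388.0, 250.0]]
```

The handle height is right: the hole triangulates to z=0.123. Both wrist views show the real fingertips about 3 cm farther back than the reported TCP implies. Going about 2.3 cm lower is safe either way (tips ≥0.075, deck at 0.06), so I'll open, go down and close.

Emit:
{"api": "drive_tool", "payload": {"motion": [[0, 0, 0, 0, 0], [0, 0, 0, 0, 0], [0.1, 0, 0.05, 0, 0], [0.1, 0, 0.05, 0, 0], [0.1, 0, 0.05, 0, 0]]}}

```text
t: 11.28
tool_pos: [0.4497, 0.1083, 0.1207]
orientation: [0.01, 1.0, -0.0, -0.003]
ft_force: [0.4, 0.1, 0.1]
gripper_width: 0.0468
gripper_force: 0.0
```

Emit:
{"api": "drive_tool", "payload": {"motion": [[0.1, 0, 0, 0.5, 0], [0.1, 0, 0, 1, 0], [0.1, 0, 0, 1.5, 0], [0.1, 0, 0, 2, 0], [0.1, 0, 0, 2.3, 0]]}}

```text
t: 11.7
tool_pos: [0.4491, 0.1082, 0.0968]
orientation: [0.01, 1.0, -0.001, -0.004]
ft_force: [0.5, 0.4, -1.0]
gripper_width: 0.0466
gripper_force: 0.0
```

Emit:
{"api": "drive_tool", "payload": {"motion": [[-0.2, 0, 0, 0, 0], [-0.4, 0, 0, 0, 0], [-0.6, 0, 0, 0, 0], [-0.8, 0, 0, 0, 0], [-1, 0, 0, 0, 0]]}}

```text
t: 12.12
tool_pos: [0.4498, 0.1084, 0.098]
orientation: [0.01, 1.0, -0.0, -0.003]
ft_force: [0.7, 1.3, 1.5]
gripper_width: 0.0134
gripper_force: 24.6
```

```bash
python3 -c "
from h import *
go([.449,.108,.121])
print(robot.state()['gripper_force'],robot.state()['ft_torque'])"
```

```text
t 12.1167 tcp [0.4498 0.1084 0.098 ] yaw 3.1224 tilt [-0.0059 -0.0004] F [0.7 1.3 1.5] w 0.0134 q [ 0.24  0.22 -0.37  0.99  0.    0.26]
shift cm [ 0.09 -0.05 -2.3 ] turn None
24.57302749156952 [ 0.16347114 -0.03287212  0.05805739]
```

Gripped (13.4 mm, 25 N). Now sliding to the middle ring.

Emit:
{"api": "drive_tool", "payload": {"motion": [[-1, 0, -0.3, 0, 0], [-1, 0, -0.8, 0, 0], [-1, -0.1, -1.5, 0, 0], [-1, -0.1, -2.3, 0, 0], [-1, -0.1, -3.1, 0, 0]]}}

```text
t: 12.53
tool_pos: [0.4502, 0.0765, 0.098]
orientation: [0.01, 1.0, -0.0, -0.003]
ft_force: [-0.1, 2.5, 2.5]
gripper_width: 0.0132
gripper_force: 26.2
```

Emit:
{"api": "drive_tool", "payload": {"motion": [[-1, 0, -0.9, 0, 0], [-1, 0, -1.8, 0, 0], [-1, -0.1, -2.7, 0, 0], [-1, -0.1, -3.6, 0, 0], [-1, -0.2, -4.5, 0, 0]]}}

```text
t: 12.95
tool_pos: [0.451, 0.0313, 0.0979]
orientation: [0.01, 1.0, -0.0, -0.003]
ft_force: [1.3, 4.4, 5.5]
gripper_width: 0.0134
gripper_force: 26.6
```

Emit:
{"api": "drive_tool", "payload": {"motion": [[-1, 0, -0.9, 0, 0], [-1, 0, -1.8, 0, 0], [-1, -0.1, -2.7, 0, 0], [-1, -0.1, -3.6, 0, 0], [-1, -0.2, -4.4, 0, 0]]}}

```text
t: 13.37
tool_pos: [0.452, -0.0127, 0.0979]
orientation: [0.01, 1.0, -0.0, -0.003]
ft_force: [-0.7, 4.4, 5.9]
gripper_width: 0.0136
gripper_force: 26.9
```

Emit:
{"api": "drive_tool", "payload": {"motion": [[-1, 0, -0.7, 0, 0], [-1, 0, -1.3, 0, 0], [-1, 0, -1.7, 0, 0], [-1, 0, -1.9, 0, 0], [-1, 0, -1.9, 0, 0]]}}

```text
t: 13.78
tool_pos: [0.4518, -0.0318, 0.0979]
orientation: [0.01, 1.0, -0.001, -0.003]
ft_force: [-0.3, 1.6, 5.3]
gripper_width: 0.0132
gripper_force: 25.9
```

```bash
python3 -c "
from h import *
go([.4518,-.0316,.098])
t=snap('top','top5.png'); s=snap('scene','s5.png')
a=cv2.resize(t[160:240,260:380,::-1],(600,400),interpolation=2)
cv2.imwrite('pics/m5.png',a)"
```

```text
t 13.7833 tcp [ 0.4518 -0.0318  0.0979] yaw 3.1216 tilt [-0.0064 -0.0011] F [-0.3  1.6  5.3] w 0.0132 q [-0.07  0.2  -0.4   0.98 -0.   -0.05]
shift cm [ 0.    0.02 -0.01] turn None
```

View pics/m5.png

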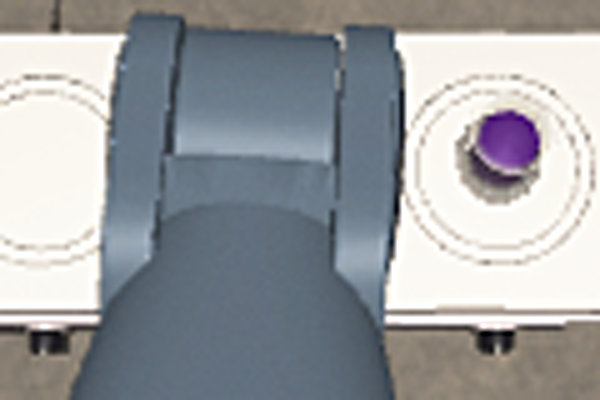

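The arm hides the pan in this view, though the jar is undisturbed at (510,140). I'll release, rise and measure with the wrist camera.

Emit:
{"api": "drive_tool", "payload": {"motion": [[-0.5, 0, 0, 0, 0], [-0.2, 0, 0, 0, 0], [0, 0, 0, 0, 0], [0, 0, 0, 0, 0], [0, 0, 0, 0, 0]]}}

```text
t: 14.3
tool_pos: [0.4517, -0.031, 0.0976]
orientation: [0.01, 1.0, -0.001, -0.003]
ft_force: [-0.6, -0.5, -0.2]
gripper_width: 0.0425
gripper_force: 0.0
```

Emit:
{"api": "drive_tool", "payload": {"motion": [[0, 0, 0, -1, 0], [0, 0, 0, -4, 0], [0, 0, 0, -8, 0], [0, 0, 0, -12, 0], [0, 0, 0, -12, 0]]}}

```text
t: 14.72
tool_pos: [0.4555, -0.0309, 0.2244]
orientation: [0.01, 1.0, -0.001, 0.001]
ft_force: [1.4, -0.4, 0.9]
gripper_width: 0.0426
gripper_force: 0.0
```

Emit:
{"api": "drive_tool", "payload": {"motion": [[1, 0, 0, 0, 0], [1, 2.5, 0, 0, 0], [1, 5, 0, 0, 0], [1, 5, 0, 0, 0], [1, 5, 0, 0, 0]]}}

```text
t: 15.13
tool_pos: [0.4015, -0.0297, 0.2174]
orientation: [0.01, 1.0, -0.0, -0.004]
ft_force: [1.5, -0.1, 0.9]
gripper_width: 0.0848
gripper_force: 0.0
```

```bash
python3 -c "
from h import *
import pickle
go([.449,-.03,.22])
w=snap('wrist','w6.png');pickle.dump(cal('wrist'),open('w6.p','wb'))
snap('top','top6.png')
print(proj('',[[.548,-.0325,.06],[.548,-.0325,.108],[.45,-.032,.1235]],cal('wrist')))
cv2.imwrite('pics/m6.png',cv2.resize(w[120:400,120:520,::-1],(800,560),interpolation=2))"
```

```text
t 15.1333 tcp [ 0.4015 -0.0297  0.2174] yaw 3.1223 tilt [-0.0076 -0.0007] F [ 1.5 -0.1  0.9] w 0.0848 q [-0.07  0.03 -0.26  1.28 -0.   -0.05]
shift cm [-4.75  0.06 -0.29] turn None
[[319.78237901 299.84085388]
 [319.84253764 328.70802727]
 [318.26919374 248.52105312]]
```

View pics/m6.png

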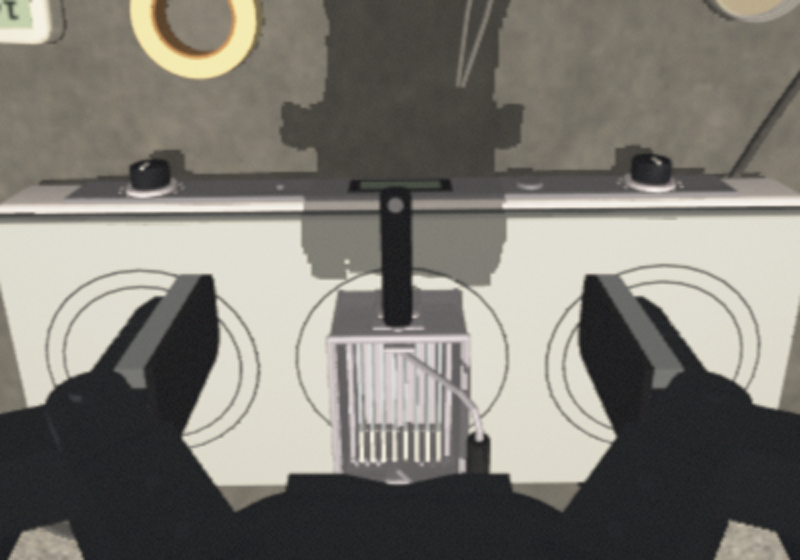

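The pan sits in the middle ring. In crop pixels, the ring spans 296..509 with its near edge at (402,268), and the pan base's front corners are at (337,290) and (464,290). The sleeve is at (479,437+), on the +y side.

```bash
python3 -c "
from h import *
import pickle
c=pickle.load(open('w6.p','rb'))
q=lambda u,v:(120+(u+.5)/2-.5,120+(v+.5)/2-.5)
for n,u,v,z in[('ringL',296,358,.06),('ringR',509,358,.06),('ring near',402,268,.06),('base fl',337,290,.06),('base fr',464,290,.06),('rim fl',329,337,.108),('rim fr',470,337,.108),('h0',398,326,.118),('hole',396,205,.123),('hl near',386,240,.1235),('hr near',410,240,.1235),('hl far',384,318,.1235),('hr far',412,318,.1235),('sleeve start',479,437,.14),('pivot',398,349,.101),('knobL',150,190,.03),('outer L far',152,270,.06),('outer R far',660,265,.06)]: print(n,ray('',q(u,v),z,c).round(4))
# top view
t=cv2.imread('pics/top6.png').astype(int)
m=t.max(2)<75
for r in range(172,236,3): print(r,(np.nonzero(m[r,290:340])[0]+290).tolist())
m=t.min(2)>205
for r in range(176,226,4): print(r,''.join('#' if x else '.' for x in m[r,285:345]))
"
```

```text
ringL [ 0.5447 -0.0929  0.06  ]
ringR [0.5471 0.0308 0.06  ]
ring near [ 0.4878 -0.0303  0.06  ]
base fl [ 0.5008 -0.0669  0.06  ]
base fr [0.5022 0.0041 0.06  ]
rim fl [ 0.4992 -0.0661  0.108 ]
rim fr [0.5006 0.0023 0.108 ]
h0 [ 0.4873 -0.0323  0.118 ]
hole [ 0.4249 -0.0319  0.123 ]
hl near [ 0.4409 -0.0366  0.1235]
hr near [ 0.4411 -0.0262  0.1235]
hl far [ 0.4795 -0.0385  0.1235]
hr far [ 0.4798 -0.0259  0.1235]
sleeve start [0.5314 0.0034 0.14  ]
pivot [ 0.5115 -0.0329  0.101 ]
knobL [ 0.4503 -0.176   0.03  ]
outer L far [ 0.4864 -0.1686  0.06  ]
outer R far [0.4888 0.112  0.06  ]
172 []
175 [290, 291]
178 [290, 327]
181 []
184 [329]
187 []
190 []
193 [328]
196 [328]
199 [328]
202 [328]
205 []
208 []
211 [327]
214 [327]
217 [327]
220 [327]
223 []
226 []
229 []
232 []
235 [326, 327]
176 .........................................####............###
180 ..........................................................##
184 ...........................................................#
188 ............................................................
192 ............................................................
196 ............................................................
200 ............................................................
204 ............................................................
208 ...........................................................#
212 ...........................................................#
216 ...........................................................#
220 ..........................................................##
224 ..........................................................##
```

The pan is centred to about 1 mm: ring y ≈ -0.031 against pan y ≈ -0.0315, and pan centre x ≈ 0.5495 against ring 0.5498. It is also aligned with the plate. Next is the bail sleeve, at about (0.548, 0.006, 0.139).

Emit:
{"api": "drive_tool", "payload": {"motion": [[1, -3, 0.8, 0, 0], [1, -6, 1.6, 0, 0], [0.8, -9, 2.4, 0, 0], [0.5, -12, 3.2, 0, 0], [0.2, -14.6, 3.9, 0, 0]]}}

```text
t: 15.65
tool_pos: [0.5519, 0.007, 0.216]
orientation: [0.01, 1.0, -0.0, -0.003]
ft_force: [0.9, 0.6, -0.3]
gripper_width: 0.0541
gripper_force: 0.0
```

Emit:
{"api": "drive_tool", "payload": {"motion": [[0.2, 0, 0, 0, 0], [0.2, 0, 0, 2, 0], [0.2, 0, 0, 4, 0], [0.2, 0, 0, 6, 0], [0.2, 0, 0, 6, 0]]}}

```text
t: 16.07
tool_pos: [0.547, 0.0064, 0.153]
orientation: [0.01, 1.0, -0.0, -0.006]
ft_force: [-0.7, -0.8, 0.8]
gripper_width: 0.0512
gripper_force: 0.0
```

```bash
python3 -c "
from h import *
go([.548,.006,.114])
w=snap('wrist','w7.png');c=cal('wrist');import pickle;pickle.dump(c,open('w7.p','wb'))
print(proj('',[[.548,.006,.139],[.527,.006,.139],[.569,.006,.139],[.548,-.032,.06],[.5,-.032,.108]],c).round(0).tolist())
m=w.max(2)
for r in range(190,330,6): print(r,m[r,250:420:5].tolist())
"
```

```text
t 16.0667 tcp [0.547  0.0064 0.153 ] yaw 3.1224 tilt [-0.013  -0.0009] F [-0.7 -0.8  0.8] w 0.0512 q [ 0.01  0.32 -0.08  1.19 -0.    0.03]
shift cm [-0.15 -0.03  3.89] turn None
[[319.0, 237.0], [319.0, 204.0], [320.0, 269.0], [274.0, 199.0], [259.0, 150.0]]
190 [148, 141, 166, 101, 120, 103, 100, 144, 99, 141, 101, 98, 106, 109, 111, 109, 110, 110, 111, 109, 108, 109, 109, 109, 109, 102, 108, 210, 155, 212, 210, 210, 208, 208]
196 [142, 133, 141, 98, 134, 100, 100, 139, 99, 145, 100, 95, 100, 101, 108, 108, 109, 110, 109, 108, 106, 109, 109, 109, 109, 84, 110, 108, 191, 208, 208, 209, 207, 207]
202 [102, 103, 131, 102, 144, 98, 103, 129, 98, 147, 98, 94, 95, 98, 110, 109, 110, 108, 109, 108, 106, 109, 110, 110, 108, 82, 109, 110, 108, 109, 110, 205, 206, 205]
208 [102, 103, 119, 99, 150, 97, 105, 118, 100, 150, 102, 92, 82, 96, 98, 110, 109, 109, 109, 105, 108, 109, 108, 109, 109, 87, 109, 109, 104, 109, 117, 207, 205, 205]
214 [101, 113, 109, 101, 153, 98, 112, 111, 100, 157, 100, 32, 32, 34, 31, 109, 109, 108, 109, 88, 108, 110, 109, 108, 109, 107, 109, 109, 69, 108, 166, 206, 206
[... 2385 characters left out ...]
, 107, 79, 28, 27, 31, 34, 37, 33, 35, 36]
310 [34, 27, 34, 110, 110, 114, 119, 114, 115, 113, 114, 109, 107, 111, 116, 114, 111, 108, 108, 108, 107, 110, 105, 107, 102, 96, 30, 29, 33, 36, 33, 35, 32, 34]
316 [34, 23, 88, 114, 113, 111, 117, 119, 115, 114, 112, 110, 107, 110, 109, 110, 112, 111, 110, 109, 109, 107, 102, 103, 103, 101, 32, 33, 33, 33, 31, 34, 31, 33]
322 [36, 31, 109, 114, 114, 109, 111, 110, 113, 112, 106, 109, 108, 109, 109, 109, 107, 107, 105, 104, 107, 109, 102, 105, 107, 106, 71, 32, 29, 28, 31, 34, 32, 35]
328 [33, 30, 110, 112, 111, 117, 109, 107, 106, 106, 108, 107, 105, 106, 106, 106, 110, 107, 105, 102, 103, 105, 103, 104, 103, 104, 101, 34, 35, 32, 33, 34, 33, 33]
```

The sleeve is at (314,245) in the wrist view, about 3 mm toward -y and 3 mm further in x. Adjusting, descending and closing gently.

Emit:
{"api": "drive_tool", "payload": {"motion": [[0.2, -0.3, -0.35, 0, 0], [0.2, -0.3, -0.35, 1, 0], [0.2, -0.3, -0.35, 2, 0], [0.2, -0.3, -0.35, 3, 0], [0.2, -0.3, -0.35, 3.6, 0]]}}

```text
t: 16.53
tool_pos: [0.5511, 0.0028, 0.1198]
orientation: [0.01, 1.0, -0.0, -0.004]
ft_force: [0.1, 0.1, -0.9]
gripper_width: 0.0509
gripper_force: 0.0
```

Emit:
{"api": "drive_tool", "payload": {"motion": [[0, 0, 0, 0, 0], [-0.2, 0, 0, 0, 0], [-0.4, 0, 0, 0, 0], [-0.6, 0, 0, 0, 0], [-0.8, 0, 0, 0, 0]], "newtons": 30}}

```text
t: 16.95
tool_pos: [0.552, 0.003, 0.1217]
orientation: [0.01, 1.0, -0.0, -0.003]
ft_force: [-0.1, 0.5, 1.3]
gripper_width: 0.0098
gripper_force: 29.3
```

Emit:
{"api": "drive_tool", "payload": {"motion": [[-1, 0, 0, 0, 0], [-1, 0, 0, 0, 0], [-1, 0, 0, 0, 0], [-1, 0, 0, 0, 0], [-1, 0, 0, 0, 0]]}}

```text
t: 17.37
tool_pos: [0.552, 0.003, 0.1214]
orientation: [0.01, 1.0, -0.0, -0.003]
ft_force: [0.4, 1.7, 2.3]
gripper_width: 0.0095
gripper_force: 29.4
```

```bash
python3 -c "
from h import *
go([.551,-.0315,.114])
print(robot.state()['gripper_force'],robot.state()['ft_torque'])"
```

```text
t 17.3667 tcp [0.552  0.003  0.1214] yaw 3.1225 tilt [-0.0058 -0.0004] F [0.4 1.7 2.3] w 0.0095 q [ 0.01  0.34 -0.13  1.11 -0.    0.02]
shift cm [ 0.03 -3.45  0.74] turn None
29.43157285451889 [ 0.45770326 -0.18294616  0.03356543]
```

The grip is shallow (9.5 mm on an 11 mm sleeve, with some upward force). I'll reopen slightly, go 1 cm deeper and re-close.

Emit:
{"api": "drive_tool", "payload": {"motion": [[-0.5, 0, 0, 0, 0], [-0.4, 0, 0, 0, 0], [-0.4, 0, 0, 0.3, 0], [-0.4, 0, 0, 0.7, 0], [-0.4, 0, 0, 1, 0]]}}

```text
t: 17.78
tool_pos: [0.5513, 0.0027, 0.1104]
orientation: [0.01, 1.0, -0.0, -0.004]
ft_force: [-0.9, 0.7, 0.2]
gripper_width: 0.0255
gripper_force: 0.0
```

Emit:
{"api": "drive_tool", "payload": {"motion": [[-0.4, 0, 0, 0, 0], [-0.6, 0, 0, 0, 0], [-0.8, 0, 0, 0, 0], [-1, 0, 0, 0, 0], [-1, 0, 0, 0, 0]], "newtons": 35}}

```text
t: 18.2
tool_pos: [0.5516, 0.0027, 0.1112]
orientation: [0.01, 1.0, -0.0, -0.003]
ft_force: [0.2, 0.1, -0.7]
gripper_width: 0.0097
gripper_force: 34.0
```

```bash
python3 -c "
from h import *
go([.551,-.0315,.114])
print(robot.state()['gripper_force'],robot.state()['ft_torque'])
w=snap('wrist','w8.png').max(2);t=snap('top','top8.png')
for r in range(200,300,6): print(r,w[r,270:372:3].tolist())"
```

```text
t 18.2 tcp [0.5516 0.0027 0.1112] yaw 3.1223 tilt [-0.0065 -0.0009] F [ 0.2  0.1 -0.7] w 0.0097 q [ 0.01  0.35 -0.15  1.08 -0.    0.02]
shift cm [-0.   -3.42 -0.28] turn None
34.01668310165405 [-0.08098161  0.0141743  -0.00751559]
200 [95, 155, 101, 98, 113, 133, 98, 99, 158, 99, 96, 103, 94, 94, 98, 98, 95, 108, 109, 109, 108, 109, 107, 108, 108, 108, 109, 108, 108, 84, 99, 109, 108, 108]
206 [95, 150, 103, 98, 104, 140, 98, 98, 149, 102, 100, 103, 97, 101, 97, 106, 92, 108, 107, 109, 110, 109, 109, 107, 109, 107, 108, 109, 107, 94, 90, 109, 109, 108]
212 [95, 140, 103, 99, 103, 144, 98, 98, 149, 102, 99, 102, 96, 101, 95, 104, 99, 105, 108, 108, 109, 107, 107, 108, 108, 108, 106, 107, 107, 93, 87, 108, 108, 107]
218 [95, 130, 113, 99, 100, 148, 99, 102, 142, 103, 100, 103, 95, 100, 98, 96, 106, 96, 109, 108, 108, 109, 107, 107, 108, 107, 106, 108, 109, 76, 104, 110, 109, 109]
224 [96, 120, 122, 99, 99, 155, 98, 99, 138, 104, 98, 102, 94, 103, 97, 94, 101, 98, 106, 108, 108, 108, 107, 109, 108, 108, 109, 106, 108, 57, 108, 107, 109, 107]
230 [97, 104, 139, 100, 98, 159, 99, 99, 137,
[... 1058 characters left out ...]
, 35, 32, 34, 34, 69, 89, 88, 91, 71, 29, 29, 31, 34, 31, 28, 29, 30, 28, 33, 89, 91, 90, 90, 40, 32, 37, 32, 35, 105, 108, 108]
278 [115, 90, 41, 34, 32, 34, 32, 87, 90, 90, 89, 58, 33, 32, 34, 31, 33, 28, 31, 28, 26, 29, 80, 89, 89, 88, 68, 33, 32, 34, 29, 79, 109, 106]
284 [106, 69, 33, 33, 35, 33, 29, 36, 50, 94, 102, 50, 33, 29, 32, 25, 27, 31, 30, 29, 30, 34, 81, 102, 80, 37, 32, 35, 33, 34, 37, 36, 103, 107]
290 [36, 37, 35, 31, 32, 32, 33, 32, 34, 31, 62, 56, 31, 27, 29, 30, 30, 34, 25, 28, 29, 34, 80, 37, 32, 34, 33, 33, 31, 35, 33, 33, 36, 38]
296 [31, 34, 35, 33, 36, 34, 33, 35, 33, 34, 30, 33, 36, 31, 31, 32, 31, 32, 32, 30, 26, 32, 36, 32, 32, 32, 32, 34, 34, 34, 34, 34, 34, 34]
```

Firm grip with zero net force. Swinging the bail up along its arc, first half.

Emit:
{"api": "drive_tool", "payload": {"motion": [[-1, 0, -0.36, -0.26, 0], [-1, 0, -0.78, -0.52, 0], [-1, 0, -1.18, -0.71, 0], [-1, 0, -1.64, -0.89, 0], [-1, 0, -1.64, -0.89, 0]]}}

```text
t: 18.72
tool_pos: [0.5516, -0.0145, 0.1208]
orientation: [0.01, 1.0, -0.0, -0.003]
ft_force: [-1.5, 2.5, 4.5]
gripper_width: 0.0103
gripper_force: 34.6
```

```bash
python3 -c "
from h import *
go([.551,-.0315,.1231]);s=robot.state()
print(s['gripper_force'],s['ft_torque'])"
```

```text
t 18.7167 tcp [ 0.5516 -0.0145  0.1208] yaw 3.1216 tilt [-0.0056 -0.0009] F [-1.5  2.5  4.5] w 0.0103 q [-0.03  0.34 -0.13  1.11 -0.   -0.01]
shift cm [ 0.02 -1.7  -0.23] turn None
34.57514762878418 [ 0.23891077  0.29700402 -0.0282058 ]
```

Emit:
{"api": "drive_tool", "payload": {"motion": [[-1, 0, 0, -0.1, 0], [-1, 0, -0.4, -0.2, 0], [-1, 0, -0.85, -0.32, 0], [-1, 0, -1.3, -0.38, 0], [-1, 0, -1.3, -0.38, 0]]}}

```text
t: 19.13
tool_pos: [0.5511, -0.0275, 0.1238]
orientation: [0.01, 1.0, -0.001, -0.003]
ft_force: [-0.5, -0.3, -1.0]
gripper_width: 0.0098
gripper_force: 34.3
```

```bash
python3 -c "
from h import *
go([.551,-.0315,.1231]);s=robot.state()
print(s['gripper_force'],s['ft_torque'])
snap('scene','s9.png');w=snap('wrist','w9.png')"
```

```text
t 19.1333 tcp [ 0.5511 -0.0275  0.1238] yaw 3.1217 tilt [-0.0066 -0.0011] F [-0.5 -0.3 -1. ] w 0.0098 q [-0.05  0.34 -0.13  1.11 -0.   -0.03]
shift cm [ 0.   -0.4   0.07] turn None
34.300639629364014 [-0.06166994  0.02476636 -0.03053845]
```

The forces are near zero. I'll finish the last 4 mm, then start lifting slowly.

Emit:
{"api": "drive_tool", "payload": {"motion": [[-1, 0, -0.2, 0, 0], [-1, 0, -0.4, 0, 0], [-1, 0, -0.4, -0.1, 0], [-1, 0, -0.4, -0.25, 0], [-1, 0, -0.4, -0.5, 0]], "newtons": 45}}

```text
t: 19.65
tool_pos: [0.5508, -0.0305, 0.1286]
orientation: [0.01, 1.0, -0.0, -0.004]
ft_force: [-0.2, 0.6, -3.0]
gripper_width: 0.0092
gripper_force: 43.8
```

Emit:
{"api": "drive_tool", "payload": {"motion": [[-1, 0, 0, -0.2, 0], [-1, 0, 0, -0.4, 0], [-1, 0, 0, -0.6, 0], [-1, 0, 0, -0.8, 0], [-1, 0, 0, -0.8, 0]]}}

```text
t: 20.07
tool_pos: [0.5514, -0.0306, 0.1374]
orientation: [0.01, 1.0, -0.0, -0.003]
ft_force: [0.2, 0.1, -3.0]
gripper_width: 0.0096
gripper_force: 43.8
```

```bash
python3 -c "
from h import *
go([.551,-.0315,.1231]);s=robot.state()
print(s['gripper_force'],s['ft_torque'])"
```

```text
t 20.0667 tcp [ 0.5514 -0.0306  0.1374] yaw 3.1224 tilt [-0.0057 -0.0008] F [ 0.2  0.1 -3. ] w 0.0096 q [-0.05  0.33 -0.1   1.15 -0.   -0.04]
shift cm [ 0.03 -0.09  1.43] turn None
43.79627823829651 [ 0.02583396 -0.00721693  0.00147678]
```

It is carrying 3.0 N (the rack alone) with no lateral force or moment. Lifting on.

Emit:
{"api": "drive_tool", "payload": {"motion": [[-1, 0, 0, -0.4, 0], [-1, 0, 0, -0.9, 0], [-1, 0, 0, -1.4, 0], [-1, 0, 0, -1.9, 0], [-1, 0, 0, -2.4, 0]]}}

```text
t: 20.48
tool_pos: [0.5514, -0.0306, 0.1616]
orientation: [0.01, 1.0, -0.0, -0.003]
ft_force: [0.2, 0.1, -2.8]
gripper_width: 0.0095
gripper_force: 43.8
```

Emit:
{"api": "drive_tool", "payload": {"motion": [[-1, 0, 0, -0.5, 0], [-1, 0, 0, -1, 0], [-1, 0, 0, -1.5, 0], [-1, 0, 0, -2, 0], [-1, 0, 0, -2.4, 0]]}}

```text
t: 20.9
tool_pos: [0.5516, -0.0306, 0.1855]
orientation: [0.01, 1.0, -0.0, -0.003]
ft_force: [0.1, -0.1, -2.4]
gripper_width: 0.0095
gripper_force: 43.8
```

Emit:
{"api": "drive_tool", "payload": {"motion": [[-1, 0, 0, -0.5, 0], [-1, 0, 0, -1, 0], [-1, 0, 0, -1.5, 0], [-1, 0, 0, -1.8, 0], [-1, 0, 0, -2, 0]]}}

```text
t: 21.32
tool_pos: [0.5518, -0.0305, 0.2054]
orientation: [0.01, 1.0, -0.0, -0.003]
ft_force: [0.1, -0.1, -2.5]
gripper_width: 0.0091
gripper_force: 43.8
```

Emit:
{"api": "drive_tool", "payload": {"motion": [[-1, 0, 0, 0, 0], [-1, 0, 0, 0, 0], [-1, 0, 0, 0, 0], [-1, 0, 0, 0, 0], [-1, 0, 0, 0, 0]]}}

```text
t: 21.73
tool_pos: [0.5515, -0.0305, 0.2047]
orientation: [0.01, 1.0, -0.0, -0.003]
ft_force: [-0.7, -0.7, -2.0]
gripper_width: 0.009
gripper_force: 43.8
```

Emit:
{"api": "drive_tool", "payload": {"motion": [[-1, 0, 0, 0, 0], [-1, 0, 0, 0, 0], [-1, 0, 0, 0, 0], [-1, 0, 0, 0, 0], [-1, 0, 0, 0, 0]]}}

```text
t: 22.15
tool_pos: [0.5516, -0.0305, 0.2048]
orientation: [0.01, 1.0, -0.0, -0.003]
ft_force: [0.3, -0.4, -2.6]
gripper_width: 0.0092
gripper_force: 43.8
```

```bash
python3 -c "
from h import *
go([.551,-.0315,.1231]);s=robot.state()
print(s['gripper_force'],s['ft_torque'],s['qd'].round(3))
import pickle
sc=snap('scene','s10.png');w=snap('wrist','w10.png');c=cal('wrist')
# pan handle hole & base still in place? compare to w6 prediction
print(proj('',[[.4249,-.0319,.123],[.48,-.032,.1235],[.5,-.066,.108],[.5,.002,.108],[.545,.008,.143]],c).round(0).tolist())
m=w.max(2)<60
for r in range(20,240,8):
    x=np.nonzero(m[r,280:360])[0]+280; print(r,x[[0,-1]].tolist() if len(x) else '')"
```

```text
t 22.15 tcp [ 0.5516 -0.0305  0.2048] yaw 3.1224 tilt [-0.0065 -0.0007] F [ 0.3 -0.4 -2.6] w 0.0092 q [-0.05  0.3   0.03  1.31 -0.   -0.04]
shift cm [ 0.   -0.09  8.18] turn None
43.827754855155945 [-0.01101336  0.01679513 -0.00463356] [ 0.001 -0.     0.    -0.001  0.001  0.   ]
[[314.0, 22.0], [316.0, 108.0], [274.0, 135.0], [360.0, 133.0], [373.0, 201.0]]
20 [280, 358]
28 [280, 359]
36 [280, 359]
44 [302, 359]
52 [284, 359]
60 [280, 359]
68 [280, 359]
76 [306, 323]
84 [306, 324]
92 [306, 324]
100 [307, 324]
108 [307, 324]
116 
124 
132 
140 
148 
156 
164 
172 
180 
188 
196 
204 
212 
220 
228 
236 [307, 330]
```

```bash
python3 -c "
from h import *
print(robot.sign_off())"
```

```text
the job is handed in; nothing more can be done
None
```

I slid the pan onto the middle ring, lifted the rack out by its upright handle and handed the job in at about 22 s, with the arm still holding the rack about 4 cm above the pan; by camera the pan was within about 1 mm of the ring's centre, but I judged the rack level and clear only from force and position readings, since I had used up my picture views.

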